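# Put the red marker away in the tilt-out bin

### The arm

A 7-joint arm with a two-finger parallel gripper is mounted at the origin on a cart in front of the work surface, level with it; the furniture and walls round the work are solid. World frame = base frame: x ahead of the robot, y to its left, z up, the work surface at z = 0. Lengths are in m, angles in rad, forces in N, time in s.
With the tool pointing down it reaches from about 0.425 to 1.025 m from the base axis. Payload 9.4 kg.
Tool frame: the origin (TCP) lies midway between the tips of the shut fingers; the grasp point (between the pads) lies tcp_to_grasp behind it (tcp_to_grasp is the distance from the TCP to the grasp point, in m); z points along the fingers, y is the direction in which the jaws open and shut (so a half turn about z gives the same grasp; the last joint's range is limited). The gripper opens to 93 mm and grips with 3 to 60 N. Pads are 15 mm wide; open, the fingers measure 128 mm over their backs; the gripper's body (75 mm by 188 mm) begins 65 mm behind the grasp point.
Start: joints at [-1.227, 0.599, -0.003, 1.599, 0.002, 0.943, -0.08], TCP at [0.296, 0.662, 0.184] pointing down, gripper open.
Joint ranges: [-2.57, 2.57], [-0.35, 1.97], [-1.29, 1.29], [0.11, 2.56], [-1.05, 4.19], [0.11, 1.86], [-2.63, 2.63]. Speed limits (rad/s): [2.22, 2.22, 3.01, 3.01, 3.14, 3.14, 3.14].

### API

Orientations are given as a 3x3 rotation matrix whose columns are the frame's x, y, z axes.
In Python, from plant import observe, camera, camera_info, sign_off, tcp_to_grasp gives the robot as it stands. The module is installed in compiled form; this text tells all that it offers.
- The arm moves only by the shell command python3 -m inch 'ROWS' [OPENING]. ROWS is JSON, a list of rows, each an object with "delta_pos": the shift along the world's x, y, z scaled (see below), a list of three; "yaw": the turn about the world's z scaled (see below). A call has 1 to 12 rows; each row shifts and turns the commanded pose from where the row before left it; what a row does not reach is not made up. The controller multiplies each number of a shift by 0.8 m and each number of a turn by 45 degrees. A row lasts 1/8 s, in which the tool goes at most 62.5 mm and 10.7 degrees, less where a joint would pass 70% of its speed; a pose out of reach is approached as far as the arm can. A call with a number of a shift or a turn outside -1 to 1 is refused whole. A call with a gripper value outside its range is refused whole. OPENING is the finger opening in mm, from 0 to 93, set as the call begins (- or left out, the last holds). The fingers move at their own pace and stop on an object; the grip force is fixed at half the most. Time passes only in rows, so rows that do not move let the fingers close. It gives the time, the measured TCP pose, the force and the opening at its end, in the units of the state.
- observe(): the state, without advancing time (a new reading comes with each control period).
- camera(name): name is "scene" or "top" or "wrist"; returns (picture, depth): 420x560x3 uint8, red, green, blue; 420x560 float32, m along the optical axis (not along the pixel's ray), 0 where there is no reading.
- camera_info(name): a dict with "intrinsics" (3x3 intrinsics, pixels), "R" (3x3) and "t" (3): a world point X has camera coordinates R X + t; the wrist camera has in their place "hand_eye" (4x4, takes a point from camera to tool coordinates, whose origin is the TCP and whose axes are the flange's). Camera axes: x right, y down, z forward; pixel columns grow to the right and rows downward; lengths in m; the calibration is good to about 2 mm. A picture is of the moment at which its call begins: read the wrist's pose just before it. camera_info takes no time and is no camera call.
- sign_off(): hands the job in, once; it reports no verdict.
The state is a dict: "time_s": time; "joint_positions": joint angles; "qd": joint speeds; "joint_torque": joint torques, N m; "tcp_pos": TCP position; "eef_rot": TCP orientation; "contact_force": force on the tool from outside, world axes, zero at the start; "moment": the same for the moment, N m; "finger_gap": finger opening in m.
Only numpy, scipy, OpenCV 4.12 (cv2) and the standard library are available. Lean on these libraries where they do the work, as an engineer would, in place of code of your own. Each camera call takes 0.05 s, during which the arm holds its last target.

### The job

Tip the blue tilt-out bin fully forward by its handle, put the red marker inside it, and push the bin back until it clicks fully shut with the marker in it. Leave the black marker and the tape roll where they are.

Things in the scene. Friction and masses are not known exactly. Their poses are not given: they have to be found in the camera images.
- bin_hinge (a point): Middle of the bin's pivot line, in the open front plane of its fixed grey housing, which spans from here x 0..105, y -105..105, z -13..142 mm (roof). Axes are the housing's: z up, y along the pivot, x level into the housing; the front faces -x, roughly towards the robot. It stands on a 7 mm white board.
- bin (a joint): Forward tilt of the blue bin about the pivot: 0 shut, 0.75 fully tipped at its stop; positive carries the top to the housing's -x and down. An over-centre spring clicks it to either end: opening takes about 7 N at the handle at first; beyond about 0.25 rad it swings fully open by itself and stays; pushing shut takes up to 6 N at the handle; below about 0.15 rad it snaps home.
- bin_handle (a point): Centre of the bin's round steel bar handle, 10 mm thick, 110 mm long along the housing's y, its axis 44 mm clear of the blue front panel, whose top edge is 12 mm higher. With the bin shut it is at (-48, 0, 118) mm from bin_hinge in its axes, and it turns with the bin about the pivot. Axes are the bin's own.
- bin_inside (a point): Middle of the space in the blue bin, at (40, 0, 45) mm from bin_hinge when shut; axes tilt with the bin. Open-topped, inside 82 mm deep (x), 190 mm wide (y). Shut, the roof covers it. Fully tipped, its mouth faces up, about 90 mm wide from the panel's top edge (at x -91, z 92 mm from bin_hinge) to the roof's front edge (x 0, z 142).
- red_center (a point): Centre of the red-capped white marker, half-way up: 18 x 139 x 18 mm, lying on the bench along its own y axis (z up); loose, about 20 g. A box 18 mm wide for grasping.
- black_center (a point): Centre of the black-capped white marker, half-way up: 18 x 139 x 18 mm, lying along its own y axis; bystander, to be left in place.
- tape_center (a point): Centre of a roll of masking tape lying flat, 92 mm across, 24 mm high; bystander.

How it is judged:
By the outcome, as a careful person would: the job done as asked, in the order asked, and still so for the second after the job is handed in, with the robot touching nothing.
It also fails if it takes over 64 s, if anything falls off the work surface, if the arm or the gripper's body presses on something with over 40 N, if the wrist force passes 120 N, or if a joint passes its speed limit or range.

## Working session

There is one attempt and no reset: what is moved stays moved. The work goes in short steps, Python scripts to look and compute and a shell command to move; the robot and the scene stay as the last step left them, time stands still between calls to the robot, and variables do not carry over. Pictures are saved under pics/ and viewed, and the job is handed in when it is done.

```bash
mkdir -p pics; cat > h.py <<'E'
import numpy as np, cv2
from plant import observe, camera, camera_info, sign_off, tcp_to_grasp
def save(n,p): cv2.imwrite('pics/'+n,p[:,:,::-1])
def wp(info,d,u,v,pose=None):
    K=np.array(info['intrinsics']); z=d[v,u]
    c=np.linalg.inv(K)@np.array([u,v,1.])*z
    if 'R' in info: return np.array(info['R']).T@(c-np.array(info['t']))
    X=np.array(info['hand_eye'])@np.r_[c,1]
    return np.array(pose['eef_rot'])@X[:3]+np.array(pose['tcp_pos'])
E
python3 - <<'E'
from h import *
o=observe(); print(o['time_s'],o['tcp_pos'],np.round(o['eef_rot'],3).tolist(),tcp_to_grasp,o['finger_gap'])
for n in ['scene','top']:
    p,d=camera(n); save(n+'0.png',p); np.save(n+'0.npy',d)
    i=camera_info(n); print(n,np.round(-np.array(i['R']).T@np.array(i['t']),3))
E
```

```text
0.0 [0.29594696 0.66124749 0.18333109] [[-0.913, 0.408, -0.001], [0.408, 0.913, -0.001], [-0.0, -0.002, -1.0]] 0.0188 0.09295889652208847
scene [ 0.125 -0.241  0.982]
top [0.427 0.116 1.219]
```

View pics/scene0.png

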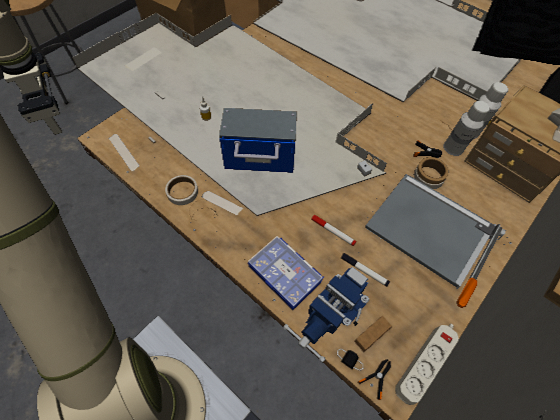

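View pics/top0.png

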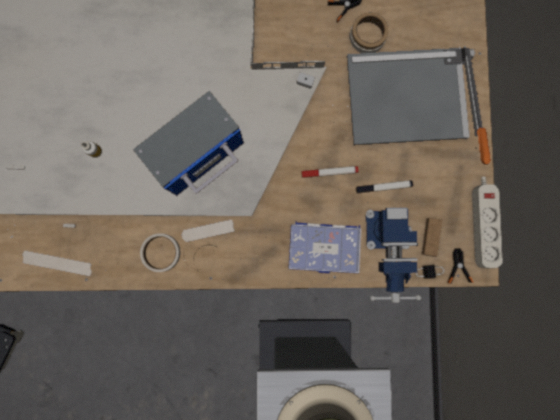

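The scene and top views show the bin at about (190,150) in the top image, with its handle at (212,172). The red marker is at (330,172), the black marker at (384,187) and the rolls at (160,252) and (369,33). I'll enlarge these areas next.

```bash
python3 - <<'E'
from h import *
p=cv2.imread('pics/top0.png')
a=cv2.resize(p[85:205,125:255],None,fx=6,fy=5,interpolation=cv2.INTER_CUBIC)
a=cv2.resize(p[85:205,125:255],None,fx=5,fy=5,interpolation=cv2.INTER_CUBIC)
cv2.imwrite('pics/c1.png',a)
b=cv2.resize(p[150:210,295:420],None,fx=6,fy=6,interpolation=cv2.INTER_CUBIC)
cv2.imwrite('pics/c2.png',b)
s=cv2.imread('pics/scene0.png')
cv2.imwrite('pics/c3.png',cv2.resize(s[100:180,210:310],None,fx=7,fy=7,interpolation=cv2.INTER_CUBIC))
E
```

```text
(no output)
```

View pics/c1.png

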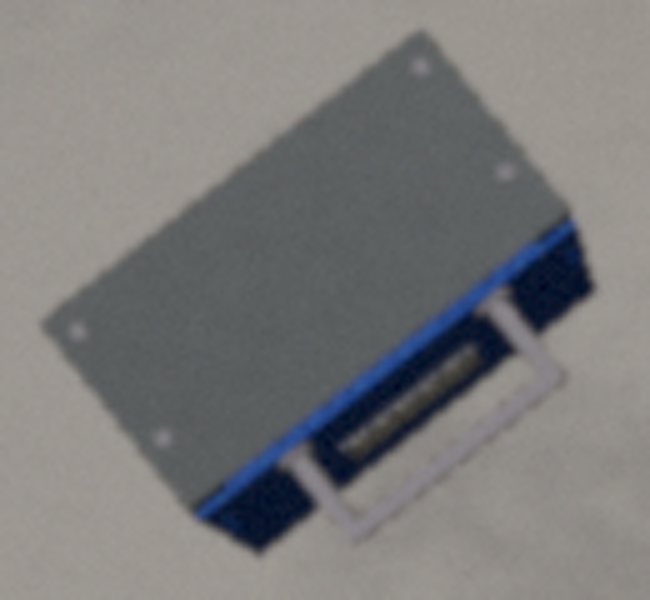

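View pics/c2.png

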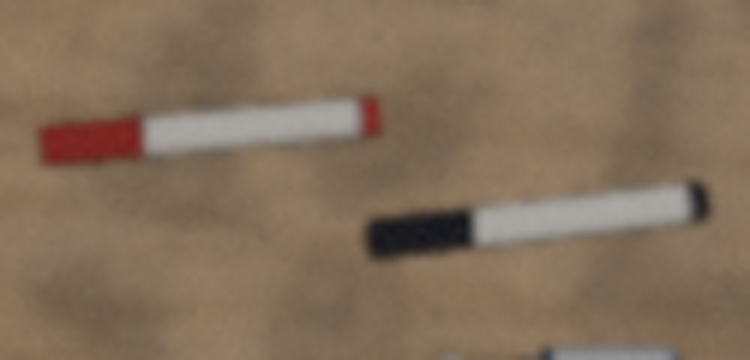

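View pics/c3.png

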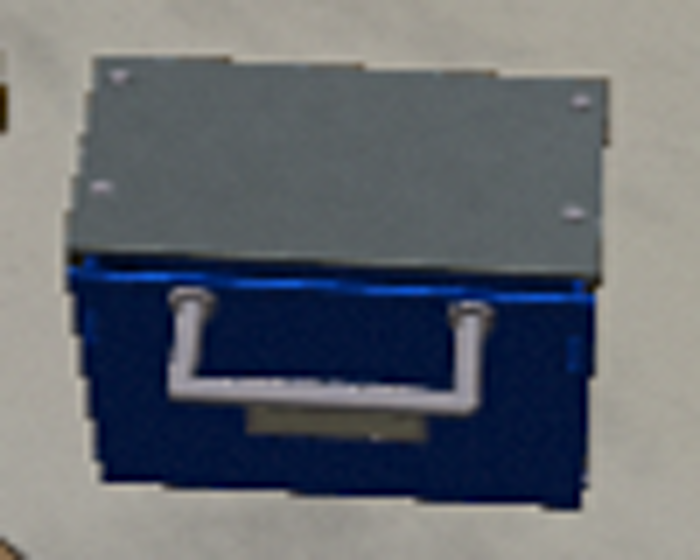

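```bash
python3 - <<'E'
from h import *
i=camera_info('top'); d=np.load('top0.npy'); K=np.array(i['intrinsics']);R=np.array(i['R']);t=np.array(i['t'])
print('depth z roof',wp(i,d,180,135),'board',wp(i,d,100,180),'marker',wp(i,d,330,172),wp(i,d,160,222), 'tape',wp(i,d,143,253))
def pz(u,v,z):
    r=R.T@np.linalg.inv(K)@np.array([u,v,1.]); c=-R.T@t; return c+r*(z-c[2])/r[2]
zr=wp(i,d,180,135)[2]
C=[pz(125+u/5-.4,85+v/5-.4,zr) for u,v in [(570,215),(198,503),(43,325),(422,30)]]
C=np.array(C); print(C)
yv=(C[1]-C[0]+C[2]-C[3]);yv/=np.linalg.norm(yv)
print('len',np.linalg.norm(C[1]-C[0]),np.linalg.norm(C[2]-C[1]))
ang=np.arctan2(yv[1],yv[0]); cen=C.mean(0)
ya=yv; xa=np.array([ya[1],-ya[0],0])
print('yaxis',ya,'deg',np.degrees(ang),'x',xa)
h=cen-xa*.0525; h[2]=zr-.142
print('hinge',h,'handle',h+xa*-.048+[0,0,.118])
q=[(125+u/5-.4,85+v/5-.4) for u,v in [(558,375),(357,530)]]
print([pz(*a,h[2]+.118) for a in q], np.mean([pz(*a,h[2]+.118) for a in q],0))
for nm,ends in [('red',[(40,145),(381,117)]),('black',[(368,238),(708,200)])]:
    e=[pz(295+u/6-.4,150+v/6-.4,.012) for u,v in ends]; print(nm,e,np.mean(e,0),np.linalg.norm(e[1]-e[0]),np.degrees(np.arctan2(*(e[1]-e[0])[[1,0]])))
E
```

```text
depth z roof [0.68449715 0.31712051 0.16090616] board [0.61177641 0.5411669  0.00497663] marker [ 0.6248346  -0.02103705  0.01736371] [ 0.507969    0.39518081 -0.00239204] tape [0.43279202 0.42950328 0.0203604 ]
[[0.69981545 0.19098179 0.16090616]
 [0.57573725 0.34981615 0.16090616]
 [0.65335525 0.41705732 0.16090616]
 [0.78227583 0.25506485 0.16090616]]
len 0.20155335132837435 0.10269337418660401
yaxis [-0.61921363  0.78522257  0.        ] deg 128.25873221956553 x [0.78522257 0.61921363 0.        ]
hinge [0.63657176 0.27072131 0.01890616] handle [0.59888108 0.24099906 0.13690616]
[array([0.63442203, 0.19812428, 0.13690616]), array([0.56663108, 0.28582549, 0.13690616])] [0.60052656 0.24197488 0.13690616]
red [array([0.6219347 , 0.04876897, 0.012     ]), array([ 0.63232506, -0.09070952,  0.012     ])] [ 0.62712988 -0.02097028  0.012     ] 0.13986496769582316 -85.73965697590775
black [array([ 0.58258473, -0.08418542,  0.012     ]), array([ 0.59699059, -0.22342425,  0.012     ])] [ 0.58978766 -0.15380483  0.012     ] 0.13998207373889932 -84.09310619071317
```

```bash
python3 -m inch '[{"delta_pos":[0.0336,-0.0422,0.01],"yaw":-0.218},{"delta_pos":[0.0336,-0.0422,0.01],"yaw":-0.218},{"delta_pos":[0.0336,-0.0422,0.01],"yaw":-0.218},{"delta_pos":[0.0336,-0.0422,0.01],"yaw":-0.218},{"delta_pos":[0.0336,-0.0422,0.01],"yaw":-0.218},{"delta_pos":[0.0336,-0.0422,0],"yaw":-0.218},{"delta_pos":[0.0336,-0.0422,0],"yaw":-0.218},{"delta_pos":[0.0336,-0.0422,0],"yaw":-0.218},{"delta_pos":[0.0336,-0.0422,0],"yaw":-0.218},{"delta_pos":[0.0336,-0.0422,0],"yaw":-0.218},{"delta_pos":[0.0336,-0.0422,0],"yaw":-0.218},{"delta_pos":[0.0336,-0.0422,0],"yaw":-0.215}]' 0
cat > st.py <<'E'
from h import *
X=np.array([.785,.619,0]);Y=np.array([-.619,.785,0]);H=np.array([.6374,.2712,.019])
def st():
    o=observe();p=np.array(o['tcp_pos']);R=np.array(o['eef_rot']);f=np.array(o['contact_force'])
    r=p-H
    print('t %.2f'%o['time_s'],'tcp',p.round(4),'hinge-frame mm',(1000*np.array([r@X,r@Y,r[2]])).round(1),'jaw deg %.1f'%np.degrees(np.arctan2(R[1,1],R[0,1])),'F',f.round(1),'gap %.1f'%(1000*o['finger_gap']),'q7 %.2f'%o['joint_positions'][6],'tilt',R[:,2].round(3))
    return o
E
python3 -c "
from st import *
o=st(); p,d=camera('wrist'); save('w1.png',p); p,d=camera('top'); save('t1.png',p)"
```

```text
time_s: 1.6
tcp_pos: [0.6192, 0.2556, 0.2239]
eef_rot: [[0.788, 0.616, -0.001], [0.616, -0.788, -0.0], [-0.0, -0.0, -1.0]]
contact_force: [0.2, -0.2, -0.6]
finger_gap: 0.0006
t 1.60 tcp [0.6192 0.2556 0.2239] hinge-frame mm [-23.9  -1.  204.9] jaw deg -52.0 F [ 0.2 -0.2 -0.6] gap 0.6 q7 -1.04 tilt [-0.001 -0.    -1.   ]
```

View pics/w1.png

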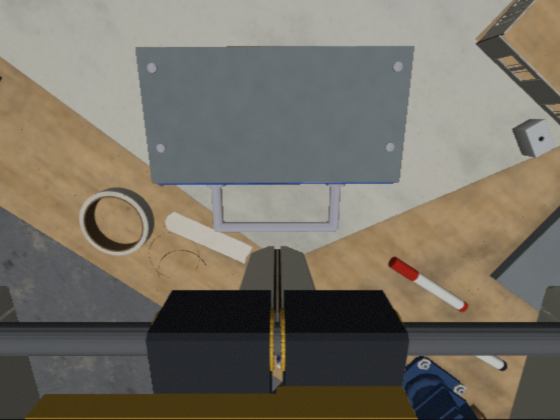

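The wrist view shows the handle bar at row 227, columns 214–338. The closed fingers at column 278 are centred on it. I'll cross-check the bar position by depth.

```bash
python3 -c "
from st import *
o=observe(); p,d=camera('wrist'); i=camera_info('wrist')
for u,v in [(230,227),(276,227),(325,227),(276,184),(276,176),(160,176),(390,176)]:
    w=wp(i,d,u,v,o); r=w-H; print(u,v,w.round(4),(1000*np.array([r@X,r@Y,r[2]])).round(1))"
```

```text
230 227 [0.5757 0.2721 0.1429] [-47.9  38.9 123.9]
276 227 [0.6024 0.2377 0.1434] [-48.2  -4.6 124.4]
325 227 [0.6308 0.2013 0.1439] [-48.5 -50.8 124.9]
276 184 [0.6106 0.2439 0.0062] [-37.9  -4.8 -12.8]
276 176 [0.6443 0.2701 0.1632] [  4.7  -5.1 144.2]
160 176 [0.5845 0.347  0.1616] [  5.4  92.2 142.6]
390 176 [0.7027 0.1939 0.1615] [   3.4 -101.1  142.5]
```

```bash
python3 -m inch '[{"delta_pos":[0,0,-0.042],"yaw":0},{"delta_pos":[0,0,-0.042],"yaw":0},{"delta_pos":[0,0,-0.042],"yaw":0},{"delta_pos":[0,0,0],"yaw":0}]' 0; python3 -c "
from st import *
st()"
```

```text
time_s: 2.25
tcp_pos: [0.6162, 0.2576, 0.121]
eef_rot: [[0.783, 0.622, -0.005], [0.622, -0.783, -0.001], [-0.005, -0.002, -1.0]]
contact_force: [-0.5, 0.3, 0.9]
finger_gap: 0.0006
t 2.25 tcp [0.6162 0.2576 0.121 ] hinge-frame mm [-25.1   2.4 102. ] jaw deg -51.5 F [-0.5  0.3  0.9] gap 0.6 q7 -0.97 tilt [-0.005 -0.001 -1.   ]
```

```bash
python3 -m inch '[{"delta_pos":[-0.006,-0.0047,0],"yaw":0},{"delta_pos":[-0.006,-0.0047,-0.001],"yaw":0},{"delta_pos":[-0.006,-0.0047,-0.003],"yaw":0},{"delta_pos":[-0.006,-0.0047,-0.003],"yaw":0},{"delta_pos":[-0.006,-0.0047,-0.003],"yaw":0},{"delta_pos":[-0.006,-0.0047,-0.003],"yaw":0},{"delta_pos":[-0.006,-0.0047,-0.003],"yaw":0},{"delta_pos":[-0.006,-0.0047,-0.003],"yaw":0},{"delta_pos":[-0.006,-0.0047,-0.002],"yaw":0},{"delta_pos":[0,0,0],"yaw":0}]' 0; python3 -c "
from st import *
st(); p,d=camera('scene'); save('s2.png',cv2.resize(p[80:220,180:360],None,fx=4,fy=4)); p,d=camera('wrist'); save('w2.png',p)"
```

```text
time_s: 3.5
tcp_pos: [0.5751, 0.2224, 0.1066]
eef_rot: [[0.785, 0.62, -0.0], [0.62, -0.785, -0.0], [-0.0, -0.0, -1.0]]
contact_force: [0.8, -0.8, 0.3]
finger_gap: 0.0002
t 3.50 tcp [0.5751 0.2224 0.1066] hinge-frame mm [-79.1   0.2  87.6] jaw deg -51.7 F [ 0.8 -0.8  0.3] gap 0.2 q7 -0.92 tilt [-0. -0. -1.]
```

View pics/s2.png

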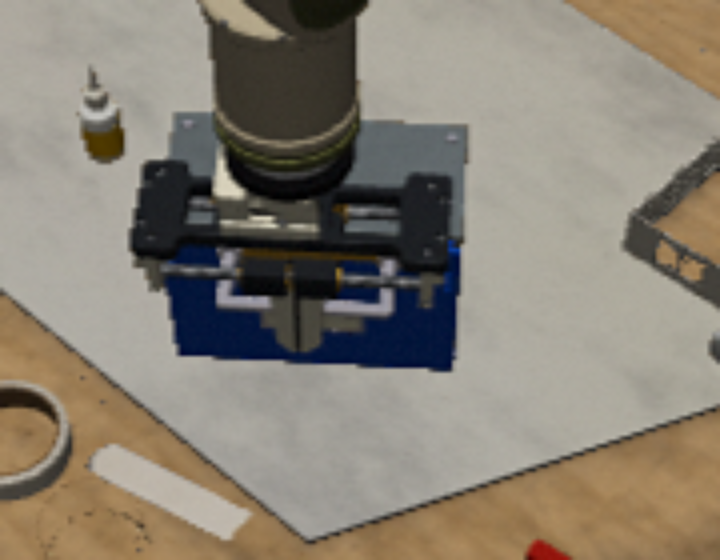

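View pics/w2.png

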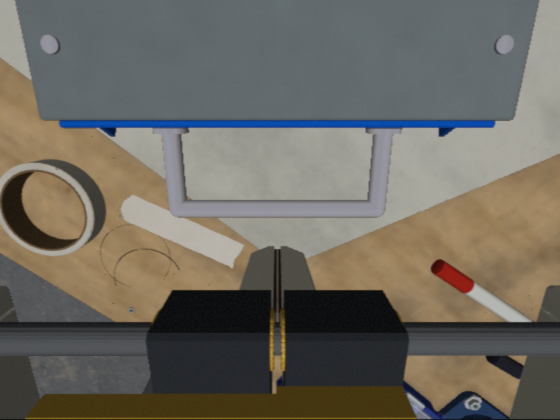

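The fingers are now in front of the bar, which sits at row 208 in the wrist view with a blue edge at row 123. I'll measure where the handle is.

```bash
python3 -c "
from st import *
o=st(); p,d=camera('wrist'); i=camera_info('wrist')
for u,v in [(230,208),(276,208),(325,208),(276,123),(276,112)]:
    w=wp(i,d,u,v,o); r=w-H; print(u,v,w.round(4),(1000*np.array([r@X,r@Y,r[2]])).round(1))
Rr=np.array(o['eef_rot']);T=np.array(i['hand_eye']);print(T.round(3)); K=np.array(i['intrinsics'])
for z in (0,-.02,-.1):
  c=np.linalg.inv(T)@np.array([0,0,z,1]); q=K@c[:3]; print(z,q[:2]/q[2],c)
"
```

```text
t 3.60 tcp [0.5757 0.2229 0.1067] hinge-frame mm [-78.3   0.3  87.7] jaw deg -51.7 F [-0.1 -0.2 -0. ] gap 0.8 q7 -0.92 tilt [ 0.  0. -1.]
230 208 [0.5847 0.2629 0.1434] [-46.5  26.1 124.4]
276 208 [0.6001 0.2434 0.1434] [-46.5   1.3 124.4]
325 208 [0.6163 0.2222 0.142 ] [-46.9 -25.4 123. ]
276 123 [0.6351 0.271  0.1502] [ -1.9   1.3 131.2]
276 112 [0.6391 0.2741 0.1617] [  3.2   1.2 142.7]
[[ 0.    -0.955 -0.296  0.082]
 [ 1.     0.     0.001 -0.   ]
 [-0.    -0.296  0.955 -0.2  ]
 [ 0.     0.     0.     1.   ]]
0 [277.52295786 236.88954025] [3.66666909e-04 1.93570491e-02 2.15783501e-01 1.00000000e+00]
-0.02 [277.58970117 249.20906366] [3.75551973e-04 2.52752783e-02 1.96679196e-01 1.00000000e+00]
-0.1 [278.06872562 337.6276983 ] [4.11092231e-04 4.89481951e-02 1.20261975e-01 1.00000000e+00]
```

The bin is still shut, with its handle at (-47, 0, 118), so the hook slipped off. I'll re-hook deeper and check partway through the pull.

```bash
python3 -m inch '[{"delta_pos":[0,0,0.05],"yaw":0},{"delta_pos":[0,0,0.05],"yaw":0},{"delta_pos":[0.026,0.0206,0],"yaw":0},{"delta_pos":[0.026,0.0206,0],"yaw":0},{"delta_pos":[0,0,0],"yaw":0},{"delta_pos":[0,0,-0.03],"yaw":0},{"delta_pos":[0,0,-0.035],"yaw":0},{"delta_pos":[0,0,-0.036],"yaw":0},{"delta_pos":[0,0,0],"yaw":0}]' 0; python3 -c "
from st import *
o=st(); p,d=camera('wrist'); save('w3.png',p)
i=camera_info('wrist')
"
```

```text
time_s: 4.78
tcp_pos: [0.6152, 0.2547, 0.104]
eef_rot: [[0.785, 0.619, -0.004], [0.619, -0.785, -0.002], [-0.004, -0.001, -1.0]]
contact_force: [0.3, -0.3, -0.1]
finger_gap: 0.0005
t 4.78 tcp [0.6152 0.2547 0.104 ] hinge-frame mm [-27.6   0.8  85. ] jaw deg -51.7 F [ 0.3 -0.3 -0.1] gap 0.5 q7 -0.95 tilt [-0.004 -0.002 -1.   ]
```

View pics/w3.png

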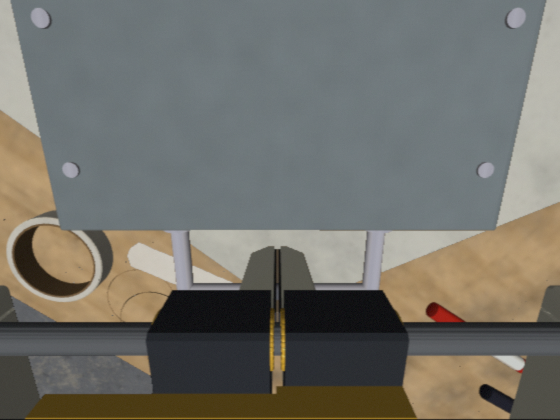

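The fingers are now behind the bar, with the bar visible at row 285 behind the finger tip. I'll pull in two stages.

```bash
python3 -m inch '[{"delta_pos":[-0.006,-0.0047,0],"yaw":0},{"delta_pos":[-0.006,-0.0047,-0.001],"yaw":0},{"delta_pos":[-0.006,-0.0047,-0.001],"yaw":0},{"delta_pos":[-0.006,-0.0047,-0.002],"yaw":0},{"delta_pos":[-0.006,-0.0047,-0.003],"yaw":0}]' 0; python3 -c "
from st import *
o=st(); p,d=camera('wrist'); save('w4.png',p);p,d=camera('scene'); save('s4.png',cv2.resize(p[80:220,180:360],None,fx=4,fy=4))
"
```

```text
time_s: 5.45
tcp_pos: [0.5944, 0.2375, 0.1017]
eef_rot: [[0.785, 0.62, 0.004], [0.62, -0.785, 0.002], [0.004, 0.001, -1.0]]
contact_force: [2.5, 2.3, 3.4]
finger_gap: 0.0002
t 5.45 tcp [0.5944 0.2375 0.1017] hinge-frame mm [-54.6   0.2  82.7] jaw deg -51.7 F [2.5 2.3 3.4] gap 0.2 q7 -0.93 tilt [ 0.004  0.002 -1.   ]
```

View pics/w4.png

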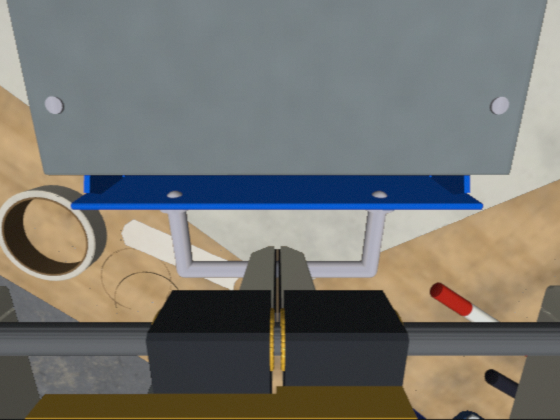

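View pics/s4.png

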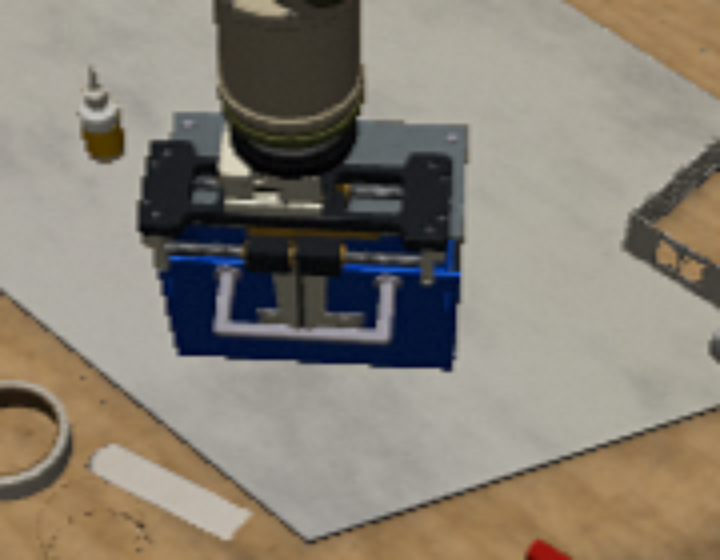

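The bin is tilting: its blue edge is at rows 190–207 and the bar is held at row 268. I'll keep pulling.

```bash
python3 -m inch '[{"delta_pos":[-0.006,-0.0047,-0.004],"yaw":0},{"delta_pos":[-0.006,-0.0047,-0.004],"yaw":0},{"delta_pos":[-0.006,-0.0047,-0.004],"yaw":0},{"delta_pos":[-0.006,-0.0047,-0.004],"yaw":0},{"delta_pos":[-0.006,-0.0047,-0.004],"yaw":0},{"delta_pos":[0,0,0],"yaw":0},{"delta_pos":[0,0,0],"yaw":0},{"delta_pos":[0,0,0],"yaw":0}]' 0; python3 -c "
from st import *
o=st(); p,d=camera('wrist'); save('w5.png',p);p,d=camera('scene'); save('s5.png',cv2.resize(p[80:220,180:360],None,fx=4,fy=4))
"
```

```text
time_s: 6.55
tcp_pos: [0.569, 0.2181, 0.0843]
eef_rot: [[0.785, 0.62, -0.0], [0.62, -0.785, -0.0], [-0.0, -0.0, -1.0]]
contact_force: [-3.8, -2.0, 0.9]
finger_gap: 0.0002
t 6.55 tcp [0.569  0.2181 0.0843] hinge-frame mm [-86.6   0.7  65.3] jaw deg -51.7 F [-3.8 -2.   0.9] gap 0.2 q7 -0.90 tilt [-0. -0. -1.]
```

View pics/w5.png

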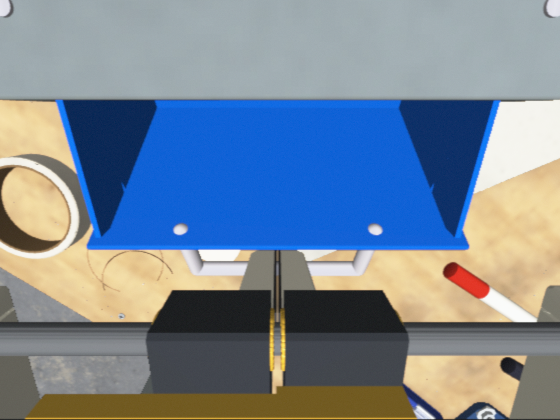

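View pics/s5.png

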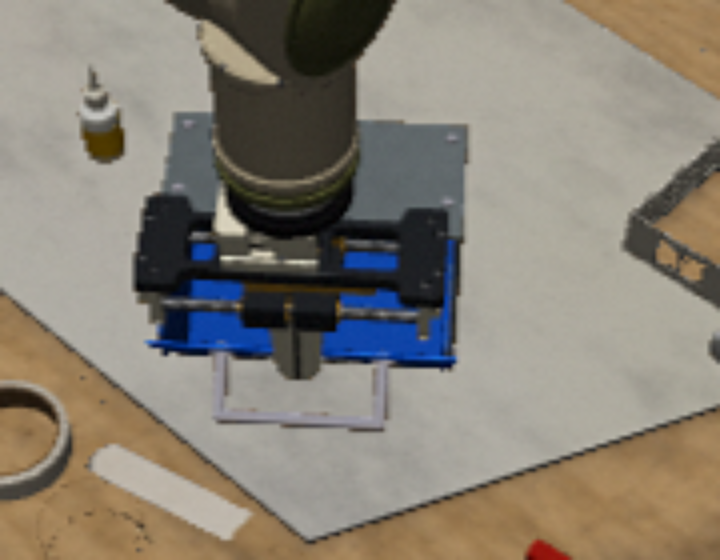

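The bin swung open, and its panel edge is now resting on the fingers at about −4 N. I'll ease forward and lift out.

```bash
python3 -m inch '[{"delta_pos":[-0.007,-0.0055,0],"yaw":0},{"delta_pos":[-0.001,-0.001,0.03],"yaw":0},{"delta_pos":[0,0,0.06],"yaw":0},{"delta_pos":[0,0,0.06],"yaw":0},{"delta_pos":[0,0,0.06],"yaw":0},{"delta_pos":[0,0,0],"yaw":0}]' 40; python3 -c "
from st import *
o=st(); p,d=camera('wrist'); save('w6.png',p);p,d=camera('scene'); save('s6.png',cv2.resize(p[80:270,180:390],None,fx=3,fy=3))
i=camera_info('wrist'); np.save('w6.npy',d); np.savez('w6p.npz',eef_rot=o['eef_rot'],tcp_pos=o['tcp_pos'])
"
```

```text
time_s: 7.4
tcp_pos: [0.5654, 0.2136, 0.2562]
eef_rot: [[0.785, 0.62, 0.007], [0.62, -0.785, 0.004], [0.008, 0.001, -1.0]]
contact_force: [-0.4, 0.8, 0.4]
finger_gap: 0.04
t 7.40 tcp [0.5654 0.2136 0.2562] hinge-frame mm [-92.2  -0.7 237.2] jaw deg -51.7 F [-0.4  0.8  0.4] gap 40.0 q7 -1.03 tilt [ 0.007  0.004 -1.   ]
```

View pics/w6.png

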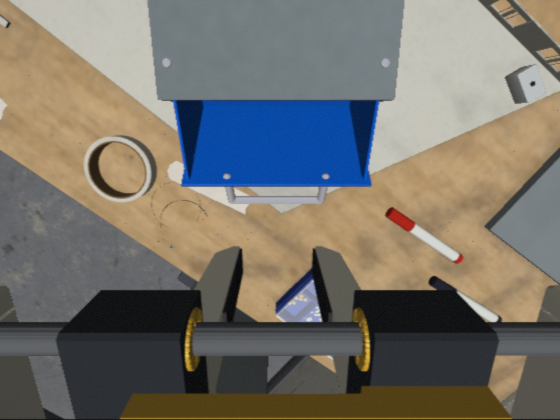

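View pics/s6.png

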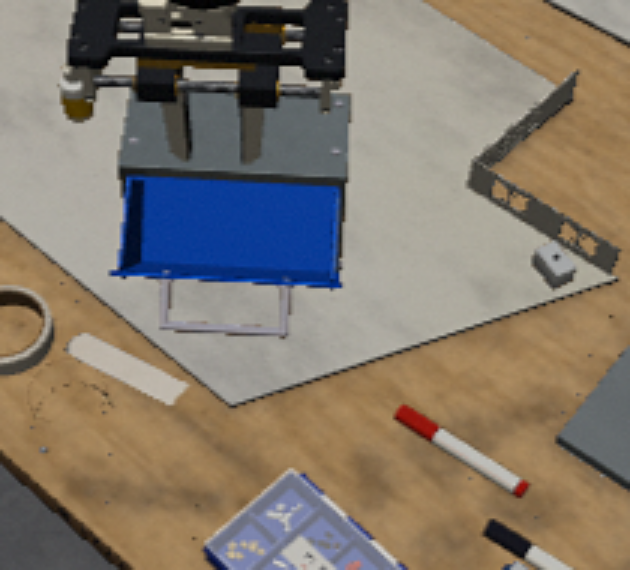

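The bin is tipped open, with its panel edge at row 183. The red marker lies from (388,212) to (461,258). I'll measure both.

```bash
python3 -c "
from st import *
o=np.load('w6p.npz'); d=np.load('w6.npy'); i=camera_info('wrist')
for u,v in [(276,182),(276,184),(276,200),(424,236),(410,227)]:
    w=wp(i,d,u,v,o); r=w-H; print(u,v,w.round(4),(1000*np.array([r@X,r@Y,r[2]])).round(1))
"
```

```text
276 182 [ 0.4505  0.1255 -0.6053] [-236.9    1.3 -624.3]
276 184 [ 0.4455  0.1215 -0.6027] [-243.3    1.3 -621.7]
276 200 [ 0.3894  0.0774 -0.6576] [-314.7    1.4 -676.6]
424 236 [ 0.625  -0.3796 -0.5513] [-412.6 -503.2 -570.3]
410 227 [ 0.6183 -0.3318 -0.5738] [-388.3 -461.6 -592.8]
```

```bash
python3 -c "
from st import *
o=observe(); p,d=camera('wrist'); i=camera_info('wrist')
for u,v in [(276,182),(276,184),(276,200),(424,236),(388,213),(395,217),(460,258),(456,256)]:
    w=wp(i,d,u,v,o); r=w-H; print(u,v,w.round(4),(1000*np.array([r@X,r@Y,r[2]])).round(1))
"
```

```text
276 182 [0.5684 0.2195 0.1156] [-86.2   2.2  96.6]
276 184 [0.5665 0.218  0.1147] [-88.6   2.2  95.7]
276 200 [0.5453 0.2014 0.0831] [-115.5    2.2   64.1]
424 236 [ 0.623  -0.0165  0.0154] [-189.4 -216.9   -3.6]
388 213 [0.6156 0.0474 0.0092] [-155.6 -162.1   -9.8]
395 217 [0.6177 0.0386 0.0161] [-159.5 -170.4   -2.9]
460 258 [ 0.6318 -0.084   0.017 ] [-224.3 -275.4   -2. ]
456 256 [ 0.6303 -0.0774  0.0162] [-221.4 -269.3   -2.8]
```

```bash
python3 -m inch '[{"delta_pos":[0.0126,-0.0487,0],"yaw":0.207},{"delta_pos":[0.0126,-0.0487,0],"yaw":0.207},{"delta_pos":[0.0126,-0.0487,-0.02],"yaw":0.207},{"delta_pos":[0.0126,-0.0487,-0.04],"yaw":0.207},{"delta_pos":[0.0126,-0.0487,-0.06],"yaw":0.207},{"delta_pos":[0.0126,-0.0487,-0.06],"yaw":0.207},{"delta_pos":[0,0,0],"yaw":0}]' 60; python3 -c "
from st import *
o=st(); p,d=camera('wrist'); save('w7.png',p)
"
```

```text
time_s: 8.43
tcp_pos: [0.6202, -0.0254, 0.1035]
eef_rot: [[-0.068, 0.998, -0.008], [0.998, 0.068, -0.002], [-0.001, -0.008, -1.0]]
contact_force: [-0.7, 0.4, 0.8]
finger_gap: 0.0598
t 8.43 tcp [ 0.6202 -0.0254  0.1035] hinge-frame mm [-197.1 -222.2   84.5] jaw deg 3.9 F [-0.7  0.4  0.8] gap 59.8 q7 0.26 tilt [-0.008 -0.002 -1.   ]
```

View pics/w7.png

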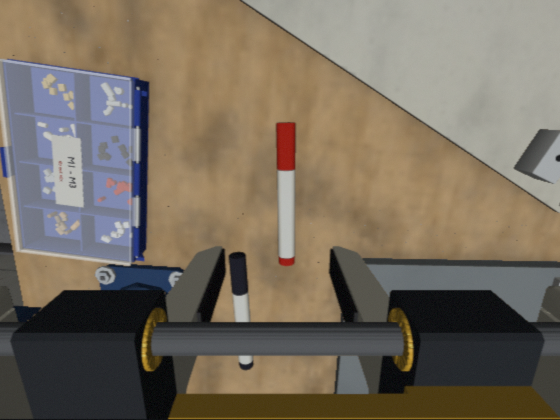

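The red marker spans rows 123–264 at column 286, centred between the jaws. The black marker is clear of the fingers. I'll refine the position.

```bash
python3 -c "
from st import *
o=st(); p,d=camera('wrist'); i=camera_info('wrist')
for u,v in [(286,126),(286,190),(286,260)]:
    print(wp(i,d,u,v,o).round(4))
st()
"
```

```text
t 8.47 tcp [ 0.6213 -0.0229  0.1055] hinge-frame mm [-194.7 -220.9   86.5] jaw deg 3.9 F [0.2 1.6 0.5] gap 59.9 q7 0.26 tilt [-0.005 -0.001 -1.   ]
[0.6235 0.0468 0.0162]
[ 0.628  -0.0114  0.0156]
[ 0.6336 -0.0838  0.0156]
t 8.53 tcp [ 0.6223 -0.0211  0.1069] hinge-frame mm [-192.8 -220.1   87.9] jaw deg 4.0 F [-0.2 -0.1  0.1] gap 60.2 q7 0.26 tilt [-0.003  0.    -1.   ]
```

```bash
python3 -m inch '[{"delta_pos":[0.002,0,-0.035],"yaw":0},{"delta_pos":[0,0,-0.035],"yaw":0},{"delta_pos":[0,0,-0.035],"yaw":0},{"delta_pos":[0,0,-0.02],"yaw":0},{"delta_pos":[0,0,0],"yaw":0}]' 60; python3 -c "
from st import *
st()"
```

```text
time_s: 9.15
tcp_pos: [0.6245, -0.0195, 0.0081]
eef_rot: [[-0.074, 0.997, -0.001], [0.997, 0.074, 0.0], [0.0, -0.001, -1.0]]
contact_force: [0.4, 0.0, 0.7]
finger_gap: 0.0599
t 9.15 tcp [ 0.6245 -0.0195  0.0081] hinge-frame mm [-190.1 -220.2  -10.9] jaw deg 4.2 F [0.4 0.  0.7] gap 59.9 q7 0.31 tilt [-0.001  0.    -1.   ]
```

Close in place, with a small height trim, then lift.

```bash
python3 -m inch '[{"delta_pos":[0.003,0,-0.002],"yaw":0},{"delta_pos":[0,0,0],"yaw":0},{"delta_pos":[0,0,0],"yaw":0},{"delta_pos":[0,0,0],"yaw":0},{"delta_pos":[0,0,0],"yaw":0},{"delta_pos":[0,0,0],"yaw":0}]' 8;  python3 -c "
from st import *
st()"
python3 -m inch '[{"delta_pos":[0,0,0.03],"yaw":0},{"delta_pos":[0,0,0.06],"yaw":0},{"delta_pos":[0,0,0.07],"yaw":0},{"delta_pos":[0,0,0.07],"yaw":0},{"delta_pos":[0,0,0.04],"yaw":0},{"delta_pos":[0,0,0],"yaw":0}]' 8
python3 -c "
from st import *
st(); p,d=camera('wrist'); save('w8.png',p)"
```

```text
time_s: 9.9
tcp_pos: [0.6271, -0.0206, 0.0068]
eef_rot: [[-0.073, 0.997, -0.0], [0.997, 0.073, -0.0], [-0.0, -0.0, -1.0]]
contact_force: [0.3, 0.8, 0.7]
finger_gap: 0.009
t 9.90 tcp [ 0.6271 -0.0206  0.0068] hinge-frame mm [-188.7 -222.7  -12.2] jaw deg 4.2 F [0.3 0.8 0.7] gap 9.0 q7 0.31 tilt [-0. -0. -1.]
time_s: 10.65
tcp_pos: [0.6285, -0.0208, 0.2256]
eef_rot: [[-0.073, 0.997, 0.005], [0.997, 0.073, 0.0], [0.0, 0.005, -1.0]]
contact_force: [-0.1, 0.3, -0.5]
finger_gap: 0.0081
t 10.65 tcp [ 0.6285 -0.0208  0.2256] hinge-frame mm [-187.7 -223.7  206.6] jaw deg 4.2 F [-0.1  0.3 -0.5] gap 8.1 q7 0.21 tilt [ 0.005  0.    -1.   ]
```

View pics/w8.png

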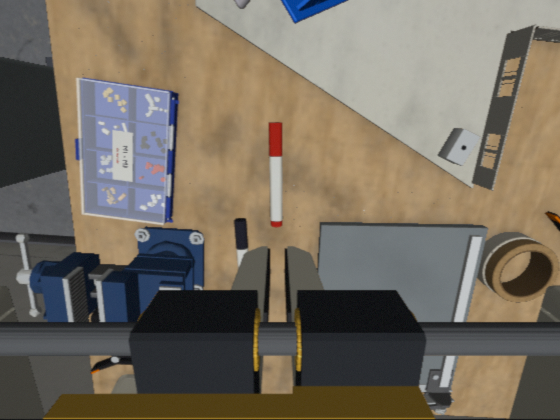

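The marker is still on the bench at (276,175), so the grasp missed. I'll check where the finger tips really are using the wrist depth.

```bash
python3 -c "
from st import *
o=st(); p,d=camera('wrist'); i=camera_info('wrist'); K=np.array(i['intrinsics']);T=np.array(i['hand_eye'])
save('w9.png',cv2.resize(p[225:300,220:330],None,fx=6,fy=6))
for u,v in [(246,251),(254,251),(262,251),(254,260),(254,275),(260,285),(262,260),(262,285),(292,251),(300,251),(300,270),(276,126),(276,222),(276,175)]:
    c=np.linalg.inv(K)@np.array([u,v,1.])*d[v,u]; print(u,v,(1000*(T@np.r_[c,1])[:3]).round(1),wp(i,d,u,v,o).round(4))
"
```

```text
t 10.70 tcp [ 0.6274 -0.0205  0.2237] hinge-frame mm [-188.4 -222.8  204.7] jaw deg 4.2 F [ 0.7  0.3 -0.7] gap 7.9 q7 0.21 tilt [ 0.002  0.    -1.   ]
246 251 [-106.4  -44.   207.9] [ 0.5918 -0.1298  0.0156]
254 251 [  9.  -13.3 -40.9] [ 0.6135 -0.0125  0.2645]
262 251 [  8.6  -8.9 -40.1] [ 0.6178 -0.0126  0.2638]
254 260 [  9.5 -12.4 -52.9] [ 0.6142 -0.012   0.2765]
254 275 [  9.2 -11.4 -67.7] [ 0.6153 -0.0122  0.2914]
260 285 [  9.4  -8.1 -76.9] [ 0.6185 -0.0118  0.3006]
262 260 [  8.8  -8.4 -51.5] [ 0.6183 -0.0123  0.2752]
262 285 [  83.    -0.8 -200.4] [0.6202 0.0621 0.4241]
292 251 [  9.2   7.6 -41.4] [ 0.6342 -0.0108  0.2651]
300 251 [  9.3  12.  -41.5] [ 0.6386 -0.0104  0.2652]
300 270 [  9.4  10.4 -63.2] [ 0.637  -0.0104  0.2869]
276 126 [ 63.8  -1.7 206.9] [0.6214 0.0431 0.0167]
276 222 [-63.5  -1.8 208.7] [ 0.6307 -0.0839  0.0149]
276 175 [  2.1  -1.7 206.6] [ 0.6259 -0.0185  0.0171]
```

View pics/w9.png

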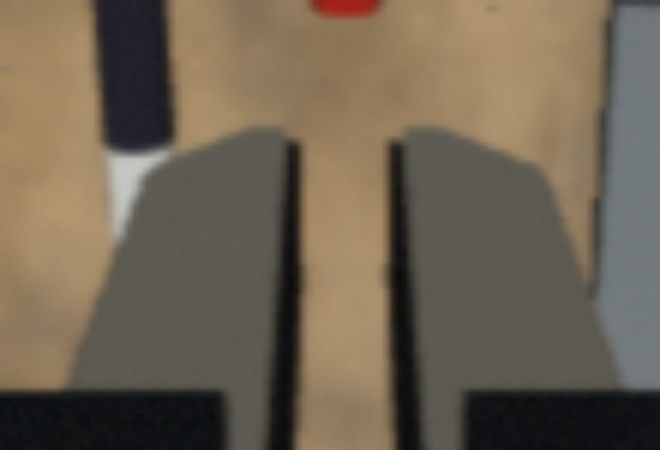

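The wrist depth shows the finger tips about 35 mm behind the reported TCP. That explains both misses: the first hook passed over the bar, and the grasp closed above the marker. I'll allow for a 35 mm tip offset from here and descend in stages, watching the force.

```bash
python3 -m inch '[{"delta_pos":[0,0.001,-0.05],"yaw":0},{"delta_pos":[0,0,-0.06],"yaw":0},{"delta_pos":[0,0,-0.06],"yaw":0},{"delta_pos":[0,0,-0.06],"yaw":0},{"delta_pos":[0,0,-0.035],"yaw":0},{"delta_pos":[0,0,-0.018],"yaw":0},{"delta_pos":[0,0,0],"yaw":0},{"delta_pos":[0,0,0],"yaw":0}]' 50;  python3 -c "
from st import *
o=st(); p,d=camera('wrist'); save('w10.png',p); 
i=camera_info('wrist'); K=np.array(i['intrinsics']);T=np.array(i['hand_eye'])
"
```

```text
time_s: 11.75
tcp_pos: [0.6277, -0.0199, -0.0027]
eef_rot: [[-0.073, 0.997, 0.001], [0.997, 0.073, -0.0], [-0.0, 0.001, -1.0]]
contact_force: [-0.3, -0.5, -0.0]
finger_gap: 0.0498
t 11.75 tcp [ 0.6277 -0.0199 -0.0027] hinge-frame mm [-187.8 -222.5  -21.7] jaw deg 4.2 F [-0.3 -0.5 -0. ] gap 49.8 q7 0.32 tilt [ 0.001 -0.    -1.   ]
```

View pics/w10.png

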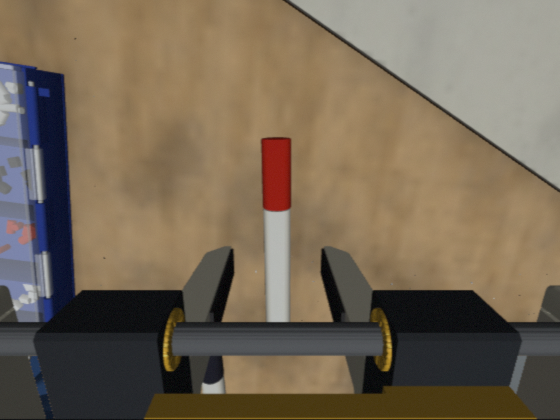

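TCP z is below the bench with zero contact, which confirms the offset. I'll continue down gently.

```bash
python3 -m inch '[{"delta_pos":[0,0,-0.012],"yaw":0},{"delta_pos":[0,0,-0.012],"yaw":0},{"delta_pos":[0,0,-0.006],"yaw":0},{"delta_pos":[0,0,0],"yaw":0}]' 50;  python3 -c "
from st import *
o=st(); p,d=camera('wrist'); save('w11.png',p); 
i=camera_info('wrist'); K=np.array(i['intrinsics']);T=np.array(i['hand_eye'])
for u,v in [(229,252),(328,252),(275,200)]:
    print(u,v,wp(i,d,u,v,o).round(4))
"
```

```text
time_s: 12.3
tcp_pos: [0.6268, -0.0199, -0.0282]
eef_rot: [[-0.073, 0.997, -0.001], [0.997, 0.073, -0.0], [-0.0, -0.001, -1.0]]
contact_force: [-0.9, -0.5, 0.2]
finger_gap: 0.0497
t 12.30 tcp [ 0.6268 -0.0199 -0.0282] hinge-frame mm [-188.5 -221.9  -47.2] jaw deg 4.2 F [-0.9 -0.5  0.2] gap 49.7 q7 0.33 tilt [-0.001 -0.    -1.   ]
229 252 [ 0.599  -0.0144  0.0108]
328 252 [ 0.6533 -0.009   0.0139]
275 200 [0.6223 0.0193 0.0173]
```

View pics/w11.png

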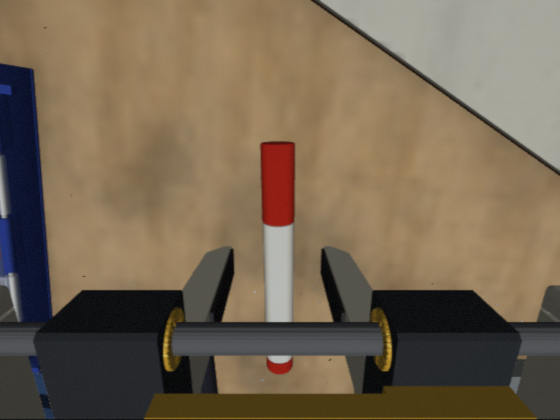

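The finger tips are now around z = 5–10 mm, either side of the marker at column 278. I'll close and lift slightly.

```bash
python3 -m inch '[{"delta_pos":[0,0,-0.002],"yaw":0},{"delta_pos":[0,0,0],"yaw":0},{"delta_pos":[0,0,0],"yaw":0},{"delta_pos":[0,0,0],"yaw":0},{"delta_pos":[0,0,0],"yaw":0},{"delta_pos":[0,0,0],"yaw":0}]' 8;  python3 -c "
from st import *
st()"
python3 -m inch '[{"delta_pos":[0,0,0.03],"yaw":0},{"delta_pos":[0,0,0.06],"yaw":0},{"delta_pos":[0,0,0.07],"yaw":0},{"delta_pos":[0,0,0.07],"yaw":0},{"delta_pos":[0,0,0.05],"yaw":0},{"delta_pos":[0,0,0.04],"yaw":0},{"delta_pos":[0,0,0],"yaw":0}]' 8
python3 -c "
from st import *
st(); p,d=camera('wrist'); save('w12.png',p)"
```

```text
time_s: 13.1
tcp_pos: [0.6272, -0.0199, -0.0291]
eef_rot: [[-0.073, 0.997, 0.0], [0.997, 0.073, -0.0], [-0.0, 0.0, -1.0]]
contact_force: [-0.2, -0.8, 1.4]
finger_gap: 0.0172
t 13.10 tcp [ 0.6272 -0.0199 -0.0291] hinge-frame mm [-188.1 -222.2  -48.1] jaw deg 4.2 F [-0.2 -0.8  1.4] gap 17.2 q7 0.33 tilt [ 0. -0. -1.]
time_s: 13.98
tcp_pos: [0.6284, -0.02, 0.2294]
eef_rot: [[-0.073, 0.997, 0.005], [0.997, 0.073, 0.0], [0.0, 0.005, -1.0]]
contact_force: [-0.4, 0.3, -0.4]
finger_gap: 0.0171
t 13.97 tcp [ 0.6284 -0.02    0.2294] hinge-frame mm [-187.3 -223.   210.4] jaw deg 4.2 F [-0.4  0.3 -0.4] gap 17.1 q7 0.21 tilt [ 0.005  0.    -1.   ]
```

View pics/w12.png

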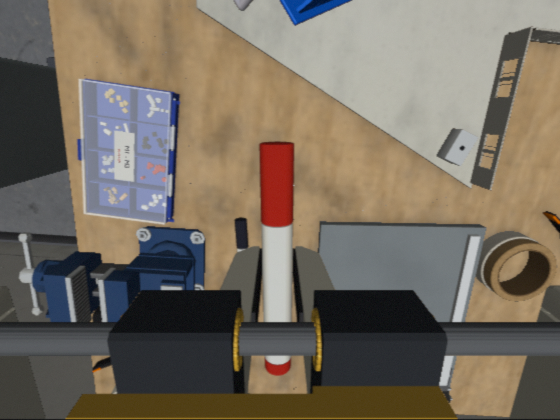

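The red marker is held (gap 17 mm, visible at column 278), and the black one hasn't moved. Before placing, I'll measure the depth of the gripper body.

```bash
python3 -c "
from st import *
o=st(); p,d=camera('wrist'); i=camera_info('wrist'); K=np.array(i['intrinsics']);T=np.array(i['hand_eye'])
for u,v in [(180,292),(180,310),(180,350),(180,380),(280,340),(180,410),(5,300),(278,180)]:
    c=np.linalg.inv(K)@np.array([u,v,1.])*d[v,u]; print(u,v,(1000*(T@np.r_[c,1])[:3]).round(1))
"
```

```text
t 14.03 tcp [ 0.6274 -0.0198  0.2276] hinge-frame mm [-188.  -222.2  208.6] jaw deg 4.2 F [-0.4 -0.9 -0.2] gap 17.4 q7 0.21 tilt [ 0.002  0.    -1.   ]
180 292 [  35.6  -27.1 -124.5]
180 310 [  35.9  -24.6 -133.1]
180 350 [  32.8  -21.9 -143.2]
180 380 [  24.   -22.9 -142.7]
280 340 [  28.5    0.  -134.9]
180 410 [  22.   -21.3 -148.6]
5 300 [  30.2  -79.8 -120.1]
278 180 [ 49.9  -0.1 -46.4]
```

Everything is shifted by the same 35 mm (the body starts at tool z of about −119 mm). I'll carry the marker over the mouth, aligned with the housing.

```bash
python3 -m inch '[{"delta_pos":[-0.0046,0.0556,0],"yaw":0.1263},{"delta_pos":[-0.0046,0.0556,0],"yaw":0.1263},{"delta_pos":[-0.0046,0.0556,0],"yaw":0.1263},{"delta_pos":[-0.0046,0.0556,0],"yaw":0.1263},{"delta_pos":[-0.0046,0.0556,0],"yaw":0.1263},{"delta_pos":[-0.0046,0.0556,0],"yaw":0.1263},{"delta_pos":[0,0,0],"yaw":0},{"delta_pos":[0,0,0],"yaw":0}]' 8;  python3 -c "
from st import *
st(); p,d=camera('wrist'); save('w13.png',p)"
```

```text
time_s: 15.08
tcp_pos: [0.6046, 0.2461, 0.2254]
eef_rot: [[-0.619, 0.785, -0.002], [0.785, 0.619, -0.002], [-0.0, -0.003, -1.0]]
contact_force: [0.6, 1.3, -0.4]
finger_gap: 0.0173
t 15.07 tcp [0.6046 0.2461 0.2254] hinge-frame mm [-41.3   0.6 206.4] jaw deg 38.2 F [ 0.6  1.3 -0.4] gap 17.3 q7 0.29 tilt [-0.002 -0.002 -1.   ]
```

View pics/w13.png

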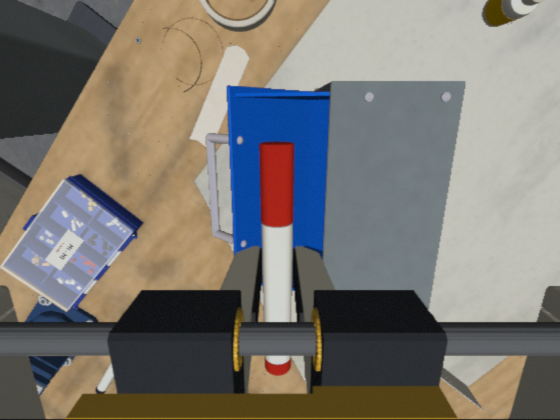

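The marker is centred over the mouth (columns 232–327). I'll lower it.

```bash
python3 -m inch '[{"delta_pos":[0.001,0.001,-0.05],"yaw":0},{"delta_pos":[0,0,-0.06],"yaw":0},{"delta_pos":[0,0,-0.05],"yaw":0},{"delta_pos":[0,0,-0.03],"yaw":0},{"delta_pos":[0,0,-0.015],"yaw":0},{"delta_pos":[0,0,0],"yaw":0}]' 8;  python3 -c "
from st import *
st()"
```

```text
time_s: 15.88
tcp_pos: [0.6059, 0.2468, 0.0624]
eef_rot: [[-0.619, 0.786, -0.001], [0.786, 0.619, -0.001], [-0.0, -0.001, -1.0]]
contact_force: [-0.1, -0.5, 0.4]
finger_gap: 0.0175
t 15.88 tcp [0.6059 0.2468 0.0624] hinge-frame mm [-39.8   0.3  43.4] jaw deg 38.2 F [-0.1 -0.5  0.4] gap 17.5 q7 0.33 tilt [-0.001 -0.001 -1.   ]
```

```bash
python3 -m inch '[{"delta_pos":[0,0,0],"yaw":0},{"delta_pos":[0,0,0],"yaw":0},{"delta_pos":[0,0,0],"yaw":0},{"delta_pos":[0,0,0.03],"yaw":0},{"delta_pos":[0,0,0.06],"yaw":0},{"delta_pos":[0,0,0.06],"yaw":0},{"delta_pos":[0,0,0.06],"yaw":0},{"delta_pos":[-0.03,-0.0236,0],"yaw":0},{"delta_pos":[-0.03,-0.0236,0],"yaw":0},{"delta_pos":[-0.03,-0.0236,0],"yaw":0},{"delta_pos":[-0.03,-0.0236,0],"yaw":0},{"delta_pos":[0,0,0],"yaw":0}]' 26;  python3 -c "
from st import *
st(); p,d=camera('wrist'); save('w14.png',p); p,d=camera('top'); save('t14.png',cv2.resize(p[85:205,125:255],None,fx=5,fy=5,interpolation=cv2.INTER_CUBIC))"
```

```text
time_s: 17.38
tcp_pos: [0.5085, 0.1709, 0.2315]
eef_rot: [[-0.619, 0.786, -0.0], [0.786, 0.619, 0.0], [0.0, 0.0, -1.0]]
contact_force: [-0.3, 0.4, 0.2]
finger_gap: 0.0265
t 17.38 tcp [0.5085 0.1709 0.2315] hinge-frame mm [-163.2    1.1  212.5] jaw deg 38.2 F [-0.3  0.4  0.2] gap 26.5 q7 0.33 tilt [-0.  0. -1.]
```

View pics/w14.png

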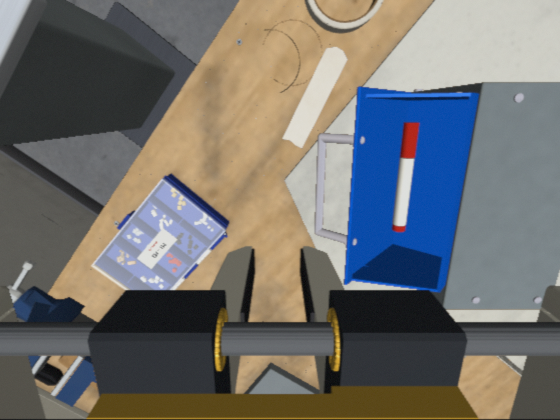

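View pics/t14.png

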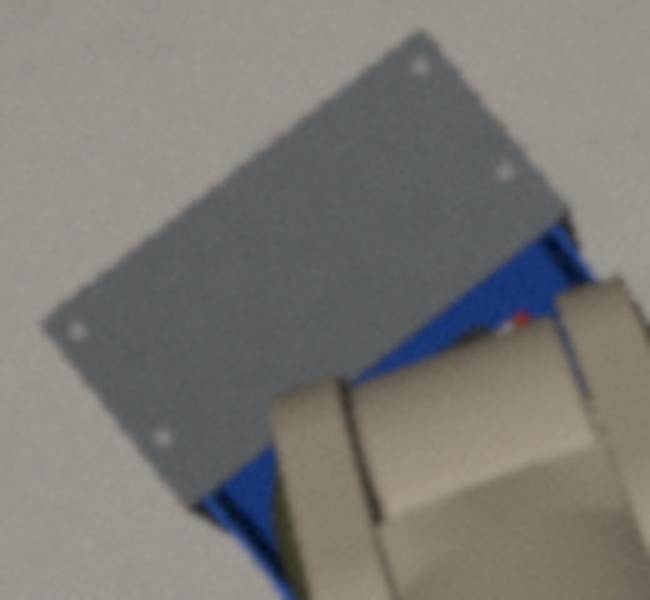

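The red marker is lying inside the bin, from (412,125) to (400,230). Next I'll turn the gripper, close the fingers and go down in front of the bar.

```bash
python3 -m inch '[{"delta_pos":[0,0,0],"yaw":-0.222},{"delta_pos":[0,0,0],"yaw":-0.222},{"delta_pos":[0,0,0],"yaw":-0.222},{"delta_pos":[0,0,0],"yaw":-0.222},{"delta_pos":[0,0,0],"yaw":-0.222},{"delta_pos":[0,0,0],"yaw":-0.222},{"delta_pos":[0,0,0],"yaw":-0.222},{"delta_pos":[0,0,0],"yaw":-0.222},{"delta_pos":[0,0,0],"yaw":-0.222},{"delta_pos":[0,0,0],"yaw":0}]' 0;  python3 -c "
from st import *
st(); p,d=camera('wrist'); save('w15.png',p)"
```

```text
time_s: 18.73
tcp_pos: [0.5106, 0.1732, 0.2307]
eef_rot: [[0.782, 0.623, 0.0], [0.623, -0.782, -0.001], [-0.0, 0.001, -1.0]]
contact_force: [0.3, -0.8, -0.9]
finger_gap: 0.0003
t 18.73 tcp [0.5106 0.1732 0.2307] hinge-frame mm [-160.2    1.6  211.7] jaw deg -51.5 F [ 0.3 -0.8 -0.9] gap 0.3 q7 -1.03 tilt [ 0.    -0.001 -1.   ]
```

View pics/w15.png

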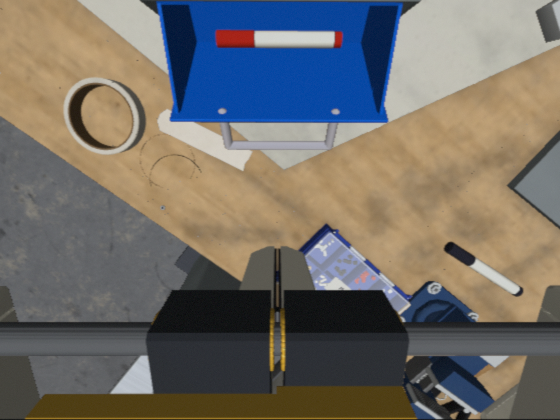

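The marker is in the bin and the fingers are clear in front of the bar (row 146). I'll lower.

```bash
python3 -m inch '[{"delta_pos":[0.006,0.0047,-0.05],"yaw":0},{"delta_pos":[0.006,0.0047,-0.06],"yaw":0},{"delta_pos":[0,0,-0.06],"yaw":0},{"delta_pos":[0,0,-0.05],"yaw":0},{"delta_pos":[0,0,-0.03],"yaw":0},{"delta_pos":[0,0,-0.014],"yaw":0},{"delta_pos":[0,0,0],"yaw":0}]' 0;  python3 -c "
from st import *
st()"
```

```text
time_s: 19.65
tcp_pos: [0.5196, 0.1798, 0.0194]
eef_rot: [[0.783, 0.622, -0.001], [0.622, -0.783, 0.0], [-0.0, -0.0, -1.0]]
contact_force: [0.6, 0.6, -0.2]
finger_gap: 0.0001
t 19.65 tcp [0.5196 0.1798 0.0194] hinge-frame mm [-149.     1.2    0.4] jaw deg -51.5 F [ 0.6  0.6 -0.2] gap 0.1 q7 -0.81 tilt [-0.001  0.    -1.   ]
```

```bash
python3 -m inch '[{"delta_pos":[0.0059,0.0046,0],"yaw":0},{"delta_pos":[0.0059,0.0046,0],"yaw":0},{"delta_pos":[0.0059,0.0046,0],"yaw":0},{"delta_pos":[0.0059,0.0046,0.011],"yaw":0},{"delta_pos":[0.0059,0.0046,0.011],"yaw":0},{"delta_pos":[0.0059,0.0046,0.011],"yaw":0}]' 0;  python3 -c "
from st import *
st(); p,d=camera('wrist'); save('w16.png',p)"
```

```text
time_s: 20.4
tcp_pos: [0.5468, 0.2017, 0.0465]
eef_rot: [[0.784, 0.621, -0.002], [0.621, -0.784, -0.001], [-0.002, -0.001, -1.0]]
contact_force: [-2.7, -2.1, -2.6]
finger_gap: 0.0003
t 20.40 tcp [0.5468 0.2017 0.0465] hinge-frame mm [-114.1    1.5   27.5] jaw deg -51.6 F [-2.7 -2.1 -2.6] gap 0.3 q7 -0.86 tilt [-0.002 -0.001 -1.   ]
```

View pics/w16.png

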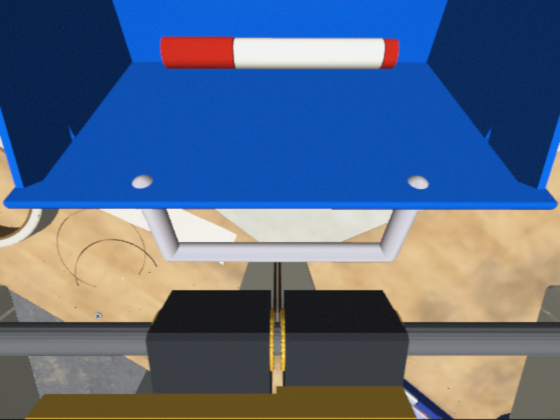

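The fingers are pushing the bar (row 252) with about 3 N, and the marker is resting at the back of the bin. I'll continue along the arc.

```bash
python3 -m inch '[{"delta_pos":[0.0059,0.0046,0.008],"yaw":0},{"delta_pos":[0.0059,0.0046,0.007],"yaw":0},{"delta_pos":[0.0059,0.0046,0.007],"yaw":0},{"delta_pos":[0.0059,0.0046,0.006],"yaw":0},{"delta_pos":[0.0059,0.0046,0.005],"yaw":0},{"delta_pos":[0.0059,0.0046,0.005],"yaw":0}]' 0;  python3 -c "
from st import *
st()"
python3 -m inch '[{"delta_pos":[0.0059,0.0046,0.004],"yaw":0},{"delta_pos":[0.0059,0.0046,0.003],"yaw":0},{"delta_pos":[0.0059,0.0046,0.002],"yaw":0},{"delta_pos":[0,0,0],"yaw":0},{"delta_pos":[0,0,0],"yaw":0}]' 0;  python3 -c "
from st import *
st(); p,d=camera('wrist'); save('w17.png',p)"
```

```text
time_s: 21.2
tcp_pos: [0.5775, 0.2247, 0.0774]
eef_rot: [[0.784, 0.621, 0.002], [0.621, -0.784, 0.001], [0.002, 0.001, -1.0]]
contact_force: [-0.1, 0.3, 0.9]
finger_gap: 0.0008
t 21.20 tcp [0.5775 0.2247 0.0774] hinge-frame mm [-75.8   0.6  58.4] jaw deg -51.6 F [-0.1  0.3  0.9] gap 0.8 q7 -0.91 tilt [ 0.002  0.001 -1.   ]
time_s: 21.82
tcp_pos: [0.588, 0.2334, 0.083]
eef_rot: [[0.784, 0.62, -0.005], [0.62, -0.784, -0.002], [-0.005, -0.001, -1.0]]
contact_force: [-6.6, -5.1, 2.7]
finger_gap: 0.0005
t 21.82 tcp [0.588  0.2334 0.083 ] hinge-frame mm [-62.1   0.9  64. ] jaw deg -51.7 F [-6.6 -5.1  2.7] gap 0.5 q7 -0.93 tilt [-0.005 -0.002 -1.   ]
```

View pics/w17.png

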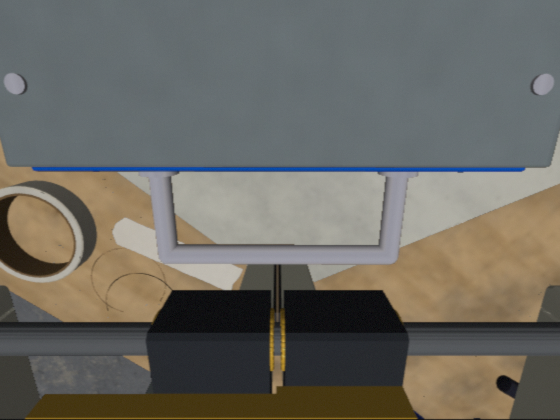

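The bin looks shut, and I'm pressing about 8 N against its stop. I'll give it one small extra nudge, then back off and check.

```bash
python3 -m inch '[{"delta_pos":[0.003,0.0023,0],"yaw":0},{"delta_pos":[0,0,0],"yaw":0}]' 0
python3 -m inch '[{"delta_pos":[-0.02,-0.0158,0],"yaw":0},{"delta_pos":[-0.04,-0.0315,0],"yaw":0},{"delta_pos":[-0.04,-0.0315,0.04],"yaw":0},{"delta_pos":[0,0,0.06],"yaw":0},{"delta_pos":[0,0,0.06],"yaw":0},{"delta_pos":[0,0,0],"yaw":0},{"delta_pos":[0,0,0],"yaw":0}]' 0
python3 -c "
from st import *
o=st(); p,d=camera('wrist'); save('w18.png',p); i=camera_info('wrist'); np.save('w18.npy',d); np.savez('w18p.npz',eef_rot=o['eef_rot'],tcp_pos=o['tcp_pos'])
p,d=camera('scene'); save('s18.png',p)"
```

```text
time_s: 22.12
tcp_pos: [0.5879, 0.2334, 0.083]
eef_rot: [[0.785, 0.62, -0.01], [0.62, -0.785, -0.004], [-0.01, -0.003, -1.0]]
contact_force: [-14.0, -9.8, 10.9]
finger_gap: 0.0004
time_s: 23.0
tcp_pos: [0.5124, 0.1742, 0.2113]
eef_rot: [[0.784, 0.621, -0.0], [0.621, -0.784, 0.0], [-0.0, -0.0, -1.0]]
contact_force: [0.2, 0.3, -0.1]
finger_gap: 0.0002
t 23.00 tcp [0.5124 0.1742 0.2113] hinge-frame mm [-158.2    1.2  192.3] jaw deg -51.6 F [ 0.2  0.3 -0.1] gap 0.2 q7 -1.00 tilt [-0.  0. -1.]
```

View pics/w18.png

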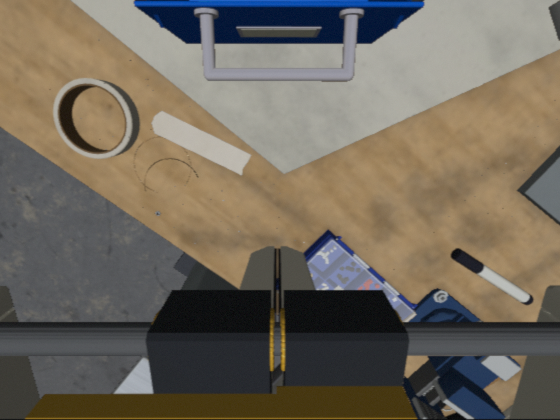

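View pics/s18.png

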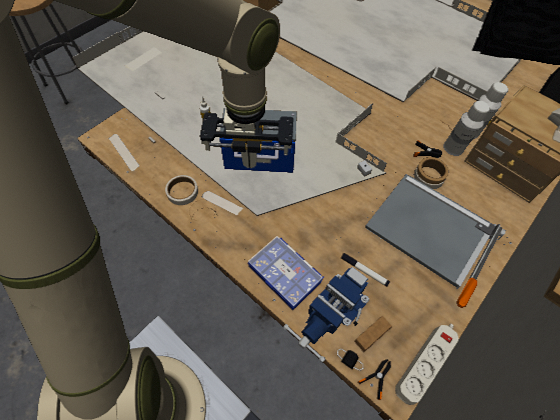

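```bash
python3 -c "
from st import *
o=np.load('w18p.npz'); d=np.load('w18.npy'); i=camera_info('wrist')
for u,v in [(250,74),(280,74),(320,74),(280,4)]:
    w=wp(i,d,u,v,o); r=w-H; print(u,v,(1000*np.array([r@X,r@Y,r[2]])).round(1))
"
```

```text
250 74 [-49.  23. 124.]
280 74 [-48.8  -0.5 123.4]
320 74 [-48.9 -31.7 124.9]
280 4 [ -2.6  -0.2 129.5]
```

The handle is back at (-49, 0, ~118.5), the same as the shut measurement at the start, and the arm is clear.

```bash
python3 -c "
from plant import *
sign_off(); print(observe()['time_s'])"
```

```text
the job is handed in; nothing more can be done
the job is handed in; nothing more can be done
```

I tipped the bin fully open by its handle, put the red marker in, pushed the bin shut and handed the job in at about 23 s.

**Last checks:**
- **Bin shut:** the handle measured about 1 mm from its original shut position. The bin pressed firmly against its stop (about 20 N) before I backed off.
- **Marker inside:** I saw it lying in the bin just before closing, and it was no longer visible on the bench afterwards.
- **Bystanders:** by eye, the black marker and tape roll looked unmoved in the final pictures; I did not re-measure them.
- **Arm:** clear of everything, with no contact force.

**Problems along the way:**
- **Finger offset:** the real finger tips sit about 35 mm behind the reported TCP, which the wrist depth image showed. My first hook passed over the handle and my first grasp closed above the marker because of this. I corrected for the offset from then on, and neither miss disturbed anything that I could see.
- **Open angle:** the fully open bin measured about 0.72 rad at its front edge but 0.75 rad at the handle, roughly within measurement error.

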